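# Hang the rinsed espresso cups on the draining pegs

## Task

Two rinsed espresso cups, one white and one blue, stand mouth-down on the bar mat where the water stays trapped under their rims. Hang each cup mouth-down on a draining peg of its own on the steel cup drainer, lowered right down so that the inside floor of the cup rests on the end of the peg, and leave them hanging still. Set them on gently, do not drop them, and leave the bowl, creamer, filter basket and chrome weight where they are.

Things in the scene. Friction and masses are not known exactly. Their poses are not given: they have to be found in the camera images.
- cup_white_mid (a point): white porcelain espresso cup, mouth-down at the start, 62 mm tall, 0.17 kg. Outside 62 mm wide at the mouth, tapering to 55 mm near the 48 mm foot; wall 4 mm; inside 54 mm wide at the mouth, 43 mm at the floor, 57 mm deep. Point: on the axis, 31 mm from mouth and foot. z: from mouth to foot (up while mouth-down). x: towards the handle, a loop 8 mm thick reaching 55 mm from the axis, 9 to 50 mm from the mouth
- cup_blue_mid (a point): blue porcelain espresso cup, mouth-down at the start, 62 mm tall, 0.17 kg. Outside 62 mm wide at the mouth, tapering to 55 mm near the 48 mm foot; wall 4 mm; inside 54 mm wide at the mouth, 43 mm at the floor, 57 mm deep. Point: on the axis, 31 mm from mouth and foot. z: from mouth to foot (up while mouth-down). x: towards the handle, a loop 8 mm thick reaching 55 mm from the axis, 9 to 50 mm from the mouth
- peg_a_tip (a point): right-hand draining peg (seen from the robot): centre of the black ball, 16 mm wide, on its end. Below it the peg is a straight rod 10 mm thick, 90 mm long down to the cross tube. Axes: the rack's. In them the peg rises to this ball along (-0.5, 0, 0.866): it leans 30 degrees from upright to the rack's -x (robot) side
- peg_b_tip (a point): middle draining peg (seen from the robot): centre of the black ball, 16 mm wide, on its end. Below it the peg is a straight rod 10 mm thick, 90 mm long down to the cross tube. Axes: the rack's. In them the peg rises to this ball along (-0.5, 0, 0.866): it leans 30 degrees from upright to the rack's -x (robot) side
- peg_c_tip (a point): left-hand draining peg (seen from the robot): centre of the black ball, 16 mm wide, on its end. Below it the peg is a straight rod 10 mm thick, 90 mm long down to the cross tube. Axes: the rack's. In them the peg rises to this ball along (-0.5, 0, 0.866): it leans 30 degrees from upright to the rack's -x (robot) side
- rack: steel cup drainer, fixed: drip tray 170 (x) by 360 (y) by 22 mm high; 12 mm cross tube along y, at x +45, 92 mm up; three empty pegs 105 mm apart lean from it 30 degrees to the robot side, ball ends 170 mm up. Left or right of the mat, turned a little. Origin: under the tray's middle; x away from the robot, y along the row, z up. A cup let go on a peg swings down up to 20 mm till its wall meets the rod
- mat: brown ribbed rubber bar mat, fixed, 200 mm (x) by 300 mm (y), 6 mm thick; the cups stand on it. Origin: centre of its underside
- bowl_mid (a point): white porcelain latte bowl without a handle, mouth up, 110 mm across, 62 mm high, to be left alone. This point is on its axis, half-way up
- creamer_mid (a point): pewter creamer jug, 72 mm across, 85 mm high, with a handle that reaches 66 mm from the axis on its -x side and a spout at +x; to be left alone. This point is on its axis, half-way up
- basket_mid (a point): steel filter basket, mouth up, 70 mm across its rim, 26 mm high, to be left alone. This point is on its axis, half-way up
- weight_mid (a point): squat chrome portafilter weight with a waisted knob, 58 mm across, 43 mm high, to be left alone. This point is on its axis, half-way up
Not all that is in view belongs to the job. Of the things that look like the part that bears cup_blue_mid, the smallest one is meant.

How it is judged:
By the outcome, as a careful person would: the job done as asked, in the order asked, and still so for the second after the job is handed in, with the robot touching nothing.
It also fails if it takes over 64 s, if anything falls off the work surface, if the arm or the gripper's body presses on something with over 40 N, if the wrist force passes 120 N, or if a joint passes its speed limit or range.

## Robot

A 6-joint arm with a two-finger parallel gripper is mounted at the origin on the work surface. World frame = base frame: x ahead of the robot, y to its left, z up, the work surface at z = 0. Lengths are in m, angles in rad, forces in N, time in s.
With the tool pointing down it reaches from about 0.35 to 0.975 m from the base axis. Payload 4.9 kg.
Tool frame: the origin (TCP) lies midway between the tips of the shut fingers; the grasp point (between the pads) lies 19 mm behind it; z points along the fingers, y is the direction in which the jaws open and shut (so a half turn about z gives the same grasp; the last joint's range is limited). The gripper opens to 85 mm and grips with 20 to 120 N. Pads are 22 mm wide; open, the fingers measure 114 mm over their backs; the gripper's body (76 mm by 85 mm) begins 54 mm behind the grasp point. The pads swing forward as they close: fully open they stand 13 mm farther back than shut.
Start: joints at [1.022, 0.053, 1.613, -0, 1.476, -0.119], TCP at [0.26, 0.568, 0.231] pointing down, gripper open.
Joint ranges: [-3.01, 3.01], [-1.01, 2.22], [0.06, 2.58], [-1.02, 4.17], [0.09, 2.62], [-3.14, 3.14]. Speed limits (rad/s): [2.57, 2.57, 3.14, 3.14, 3.14, 3.14].

## Interface

Orientations are given as a rotation vector (axis times angle).
In Python, from station import ctrl gives the robot as it stands.
- The arm moves only by the tool play_rows, never from a script. Its argument "motion" is a list that holds one entry, the list of rows, each a list of 7 numbers: the closure, from -1 (fully open) to 1 (shut), then the shift along the tool's x, y, z in cm, then the turn, a rotation vector about the tool's x, y, z in degrees. A call has 1 to 20 rows; each row is the pose to reach, as a shift and turn from the pose measured when the call began, along the tool's axes at that moment; what a row does not reach only later rows make up. A row lasts 1/8 s, in which the tool goes at most 62.5 mm and 10.7 degrees, less where a joint would pass 70% of its speed; a pose out of reach is approached as far as the arm can. A call with a gripper value outside its range is refused whole. The fingers move at their own pace and stop on an object; "newtons" is the grip in N (left out, the last holds). Time passes only in rows, so rows that repeat a pose let the fingers close. It gives the time, the measured TCP pose, the force and the opening at its end, in the units of the state.
- ctrl.get_obs(): the state, without advancing time (a new reading comes with each control period).
- ctrl.get_image(name): name is "scene" or "top" or "wrist"; returns a dict with "color" (384x512x3 uint8, red, green, blue), "mtx" (3x3 intrinsics, pixels), "T" (4x4, takes a point from camera to world coordinates). Camera axes: x right, y up, looking along -z (the intrinsics and any distortion apply to the point x, -y, -z); pixel columns grow to the right and rows downward; lengths in m; the calibration is good to about 2 mm. A picture is of the moment at which its call begins. There is no depth.
- ctrl.finish_job(): hands the job in, once; it reports no verdict.
The state is a dict: "t": time; "q": joint angles; "dq": joint speeds; "effort": joint torques, N m; "tool_pos": TCP position; "tool_rot": TCP orientation; "contact_force": force on the tool from outside, world axes, zero at the start; "wrist_torque": the same for the moment, N m; "opening": finger opening in m.
Only numpy, scipy, OpenCV 4.12 (cv2) and the standard library are available. Lean on these libraries where they do the work, as an engineer would, in place of code of your own. Each camera call takes 0.05 s, during which the arm holds its last target.

## Working session

There is one attempt and no reset: what is moved stays moved. The work goes in short steps, Python scripts to look and compute and a tool call to move; the robot and the scene stay as the last step left them, time stands still between calls to the robot, and variables do not carry over. Pictures are saved under pics/ and viewed, and the job is handed in when it is done.

Besides the shell and the picture viewer there is one more tool, called after "Emit:" as name(argument=value, ...), one argument or row to a line, values as JSON. play_rows: Moves the arm, as the interface text tells. Its arguments: {"type":"object","properties":{"motion":{"type":"array"},"newtons":{"type":"number"}},"required":["motion"]}

```bash
ls; mkdir -p pics; python3 - <<'E'
from station import ctrl
import cv2,numpy as np
print(ctrl.get_obs())
for n in ("scene","top","wrist"):
    im=ctrl.get_image(n); cv2.imwrite(f"pics/{n}0.png",im["color"][:,:,::-1]); print(n,im["mtx"].round(1).tolist(),im["T"].round(3).tolist(),[k for k in im])
E
```

```text
pics
{'t': 0.0, 'q': array([ 1.02202665e+00,  5.33512328e-02,  1.61433162e+00, -2.65141159e-05,
        1.47598890e+00, -1.19026644e-01]), 'dq': array([ 0.00097079,  0.00038576,  0.00061854, -0.0011901 ,  0.00056462,
        0.00080436]), 'effort': array([-4.65960093e-04, -3.93679333e+01, -3.70178461e+01, -6.40105850e-05,
        6.89520588e-03,  1.00710889e-05]), 'tool_pos': array([0.26008512, 0.56761333, 0.23004404]), 'tool_rot': array([-0.66971217, -3.06870596,  0.00309841]), 'contact_force': array([ 0.66344054,  0.45355786, -0.68841344]), 'wrist_torque': array([-0.01785207, -0.01451533,  0.01830847]), 'opening': 0.08522155317098208}
scene [[484.3, 0.0, 245.8], [0.0, 484.3, 188.4], [0.0, 0.0, 1.0]] [[0.892, -0.366, 0.264, 0.9], [0.451, 0.74, -0.498, -0.569], [-0.013, 0.564, 0.826, 1.18], [0.0, 0.0, 0.0, 1.0]] ['color', 'mtx', 'T']
top [[382.3, 0.0, 262.6], [0.0, 382.3, 190.9], [0.0, 0.0, 1.0]] [[0.005, 0.986, -0.164, 0.388], [-0.999, -0.001, -0.036, 0.042], [-0.036, 0.164, 0.986, 1.091], [0.0, 0.0, 0.0, 1.0]] ['color', 'mtx', 'T']
wrist [[325.3, 0.0, 252.8], [0.0, 325.3, 190.4], [0.0, 0.0, 1.0]] [[0.417, -0.873, -0.253, 0.196], [0.909, 0.4, 0.118, 0.598], [-0.001, -0.279, 0.96, 0.373], [0.0, 0.0, 0.0, 1.0]] ['color', 'mtx', 'T']
```

View pics/scene0.png

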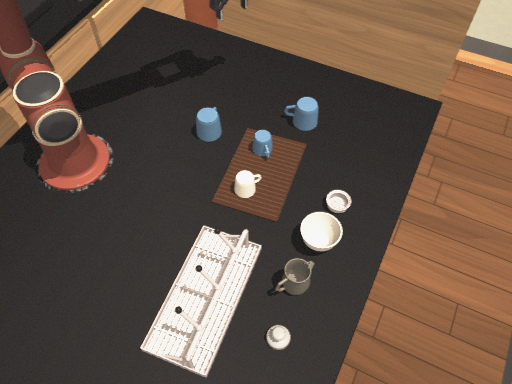

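View pics/top0.png

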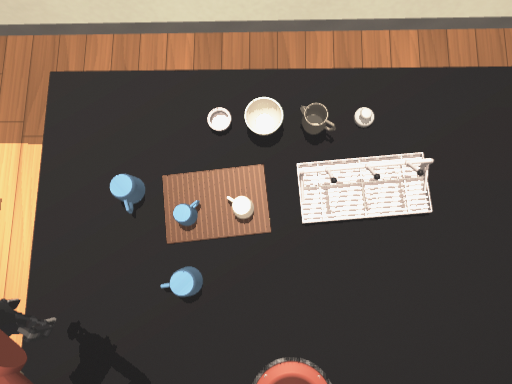

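View pics/wrist0.png

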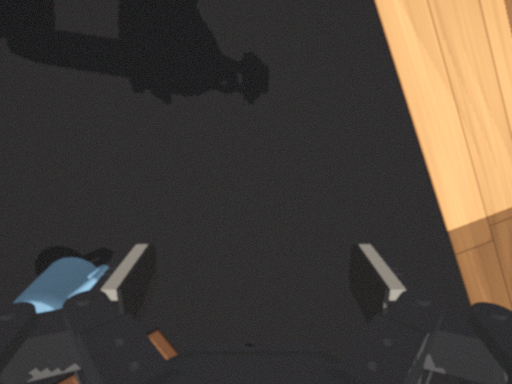

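```bash
python3 - <<'E'
import cv2
t=cv2.imread("pics/top0.png"); s=cv2.imread("pics/scene0.png")
f=lambda im,x,y,w,h,k:cv2.resize(im[y:y+h,x:x+w],None,fx=k,fy=k,interpolation=cv2.INTER_CUBIC)
cv2.imwrite("pics/t_rack.png",f(t,290,145,150,85,5)); cv2.imwrite("pics/t_mat.png",f(t,150,160,130,90,6))
cv2.imwrite("pics/s_rack.png",f(s,140,220,130,155,3.8)); cv2.imwrite("pics/s_mat.png",f(s,205,115,110,110,5))
E
```

```text
(no output)
```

View pics/t_rack.png

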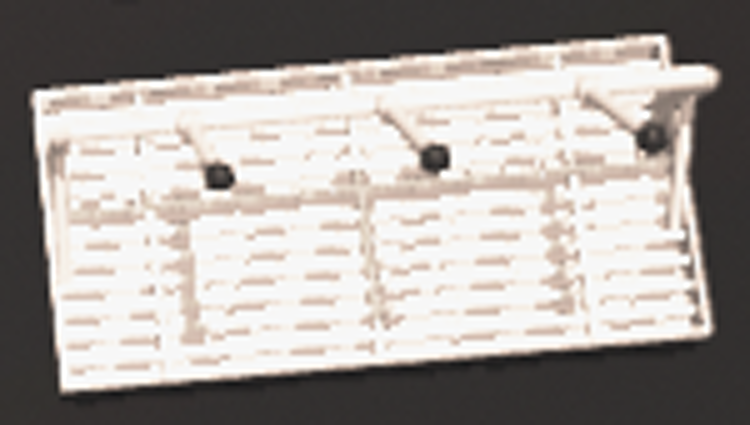

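View pics/t_mat.png

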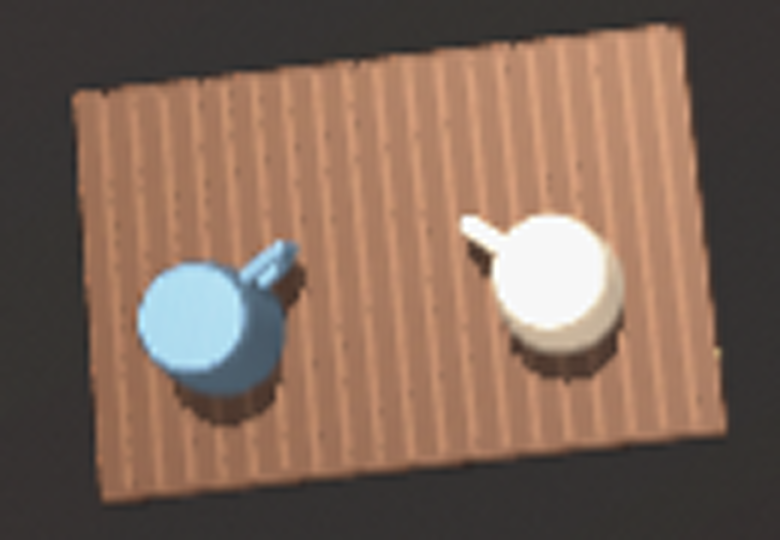

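View pics/s_rack.png

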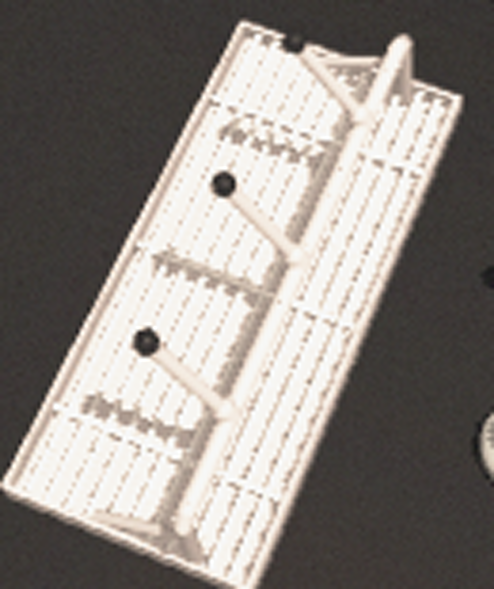

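View pics/s_mat.png

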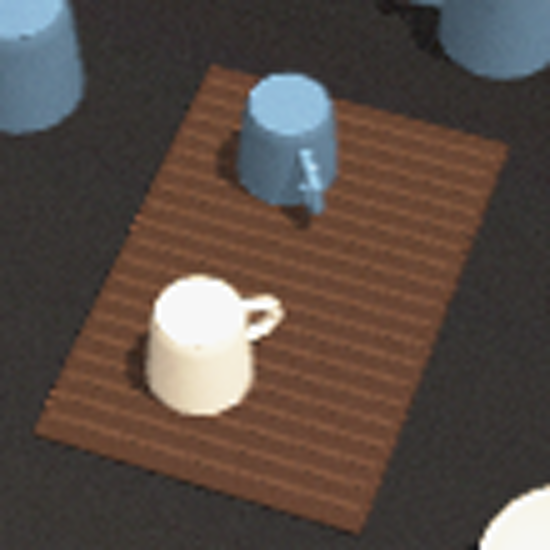

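```bash
cat > h.py <<'E'
import numpy as np, cv2
from scipy.spatial.transform import Rotation as R
def ray(im,uv):
    M,T=im["mtx"],im["T"]
    d=np.linalg.solve(M,[uv[0],uv[1],1.]); d=np.array([d[0],-d[1],-d[2]])
    d=T[:3,:3]@d; return T[:3,3],d/np.linalg.norm(d)
def plane(im,uv,z):
    o,d=ray(im,uv); return o+d*(z-o[2])/d[2]
def tri(rays):
    A=np.zeros((3,3));b=np.zeros(3)
    for o,d in rays:
        P=np.eye(3)-np.outer(d,d);A+=P;b+=P@o
    x=np.linalg.solve(A,b); return x,[float(np.linalg.norm((np.eye(3)-np.outer(d,d))@(x-o)))*1e3 for o,d in rays]
def proj(im,p):
    T=im["T"]; c=T[:3,:3].T@(np.asarray(p)-T[:3,3]); u=im["mtx"]@np.array([c[0],-c[1],-c[2]]); return u[:2]/u[2]
def rel(obs,p,Rm):
    R0=R.from_rotvec(obs["tool_rot"]).as_matrix()
    return R0.T@(np.asarray(p)-obs["tool_pos"])*100, np.degrees(R.from_matrix(R0.T@Rm).as_rotvec())
E
python3 - <<'E'
from station import ctrl
from h import *
t=ctrl.get_image("top"); s=ctrl.get_image("scene")
np.set_printoptions(precision=4,suppress=True)
def blobs(im,x0,y0,x1,y1):
    c=im["color"][y0:y1,x0:x1].max(2); k=8
    c=cv2.resize(c,None,fx=k,fy=k,interpolation=cv2.INTER_LINEAR)
    return c
for n,a,b in (("c",(333.8,180.2),(217.6,231.05)),("b",(377,176.4),(198.9,268.7)),("a",(420.4,172.2),(178.7,310.3))):
    x,e=tri([ray(t,a),ray(s,b)]); print("peg",n,x,np.round(e,1), plane(t,a,.17)[:2],plane(s,b,.17)[:2])
for n,a,b,h in (("blue",(182.2,213),(263.2,136),(198.3,201.2)),("white",(241.3,205),(245,177.6),(227.8,197))):
    x,e=tri([ray(t,a),ray(s,b)]); pt=plane(t,a,.068);ps=plane(s,b,.068); hh=plane(t,h,.04); m=(pt+ps)/2
    print(n,x,np.round(e,1),pt[:2],ps[:2],"handle",hh[:2],np.linalg.norm((hh-m)[:2]),np.degrees(np.arctan2(*(hh-m)[1::-1])))
o=ctrl.get_obs(); print(R.from_rotvec(o["tool_rot"]).as_matrix())
E
```

```text
peg c [ 0.5694 -0.0976  0.1649] [1.2 1.2] [ 0.5675 -0.0976] [ 0.572  -0.0992]
peg b [ 0.5785 -0.2029  0.1653] [1.1 1.1] [ 0.5767 -0.2023] [ 0.5809 -0.2039]
peg a [ 0.5886 -0.3078  0.1661] [1.1 1.1] [ 0.5869 -0.3071] [ 0.5907 -0.3082]
blue [0.5001 0.3013 0.0581] [2. 2.] [0.4976 0.2975] [0.5049 0.2953] handle [0.5337 0.2604] 0.04845512198277566 -47.906981960279666
white [0.5216 0.1388 0.0592] [1.2 1.2] [0.5195 0.1372] [0.5254 0.1341] handle [0.5456 0.1779] 0.048166798981275065 61.289740199081166
[[-0.909   0.4167 -0.0005]
 [ 0.4167  0.909  -0.0008]
 [ 0.0001 -0.001  -1.    ]]
```

```bash
cat >> h.py <<'E'
def az(a): return np.array([np.cos(np.radians(a)),np.sin(np.radians(a)),0])
def down(ya):
    y=az(ya); z=np.array([0,0,-1.]); return np.stack([np.cross(y,z),y,z],1)
def tilt(ya,deg,xa=5.1):
    "tool z leaning deg outward toward rack x"
    z=np.sin(np.radians(deg))*az(xa)-np.cos(np.radians(deg))*np.array([0,0,1.]); y=az(ya); return np.stack([np.cross(y,z),y,z],1)
def show(p,Rm):
    from station import ctrl
    o=ctrl.get_obs(); a,b=rel(o,p,Rm); print("t",round(o["t"],2),"shift",a.round(2),"turn",b.round(1),"F",o["contact_force"].round(1),"open",round(o["opening"],4))
E
python3 - <<'E'
from h import *
show([.5225,.1357,.16],down(-29))
E
```

```text
t 0.25 shift [-41.85 -28.35   7.1 ] turn [-0.   0.  94.4] F [-0.8 -0.7  0. ] open 0.0853
```

Emit:
play_rows(
  motion=[
    [[-1,-42,-28.3,5,0,0,94],[-1,-42,-28.3,5,0,0,94],[-1,-42,-28.3,5,0,0,94],[-1,-42,-28.3,5,0,0,94],[-1,-42,-28.3,5,0,0,94],[-1,-42,-28.3,5,0,0,94],[-1,-42,-28.3,5,0,0,94],[-1,-42,-28.3,5,0,0,94],[-1,-42,-28.3,7,0,0,94],[-1,-42,-28.3,7,0,0,94],[-1,-42,-28.3,7,0,0,94],[-1,-42,-28.3,7,0,0,94]],
  ],
  newtons=50,
)

```text
t: 1.75
tool_pos: [0.5243, 0.1366, 0.162]
tool_rot: [2.699, 1.606, 0.001]
contact_force: [-0.1, 0.4, 0.4]
opening: 0.0853
```

```bash
python3 - <<'E'
from h import *
from station import ctrl
w=ctrl.get_image("wrist"); cv2.imwrite("pics/w1.png",w["color"][:,:,::-1])
show([.5225,.1357,.02],down(-29)); print(ctrl.get_obs()["q"].round(2), ctrl.get_obs()["tool_pos"])
print(proj(w,[.5225,.1357,.068]))
E
```

```text
t 1.8 shift [-0.15 -0.13 14.19] turn [0.1 0.  0.5] F [-0.5 -0.2  0.1] open 0.0854
[ 0.12 -0.09  1.88 -0.    1.36  0.62] [0.52423208 0.13651618 0.16194922]
[250.75517702 195.92834327]
```

View pics/w1.png

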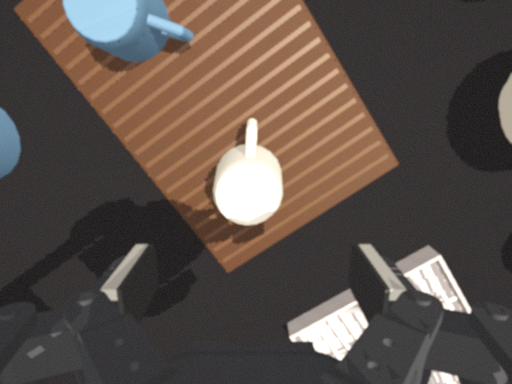

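```bash
python3 - <<'E'
from h import *
im=cv2.imread("pics/w1.png"); cv2.imwrite("pics/w1c.png",cv2.resize(im[60:240,60:320],None,fx=3,fy=3,interpolation=cv2.INTER_CUBIC))
E
```

```text
(no output)
```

View pics/w1c.png

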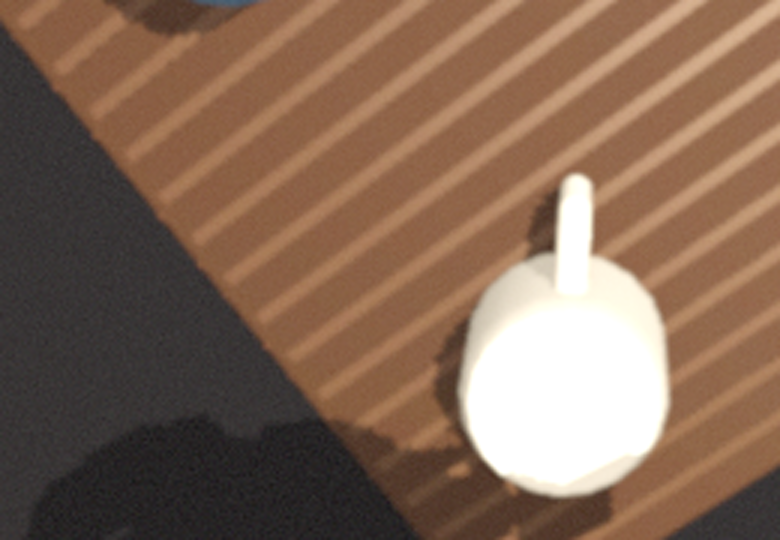

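```bash
python3 - <<'E'
from h import *
from station import ctrl
w=ctrl.get_image("wrist"); p=plane(w,(248.3,191.7),.068); print(p)
m=(p+np.array([.5225,.1357,.068]))/2; print(m); m[2]=.02
show(m,down(-29))
E
```

```text
[0.52247883 0.13949842 0.068     ]
[0.52248942 0.13759921 0.068     ]
t 1.85 shift [ 0.02 -0.23 14.19] turn [0.1 0.  0.5] F [ 0.1 -0.2  0.1] open 0.0855
```

Emit:
play_rows(
  motion=[
    [[-1,0.1,-0.2,3.5,0,0,0],[-1,0.1,-0.2,7,0,0,0],[-1,0.1,-0.2,10,0,0,0],[-1,0.1,-0.2,12.5,0,0,0],[-1,0.1,-0.2,14.2,0,0,0],[-1,0.1,-0.2,14.2,0,0,0],[0,0.1,-0.2,14.2,0,0,0],[1,0.1,-0.2,14.2,0,0,0],[1,0.1,-0.2,14.2,0,0,0],[1,0.1,-0.2,14.2,0,0,0],[1,0.1,-0.2,14.2,0,0,0]],
  ],
  newtons=50,
)

```text
t: 3.22
tool_pos: [0.5243, 0.1386, 0.0222]
tool_rot: [2.699, 1.606, 0.005]
contact_force: [-2.7, -0.4, 5.9]
opening: 0.0586
```

```bash
python3 - <<'E'
from h import *
from station import ctrl
w=ctrl.get_image("wrist"); cv2.imwrite("pics/w2.png",w["color"][:,:,::-1])
o=ctrl.get_obs(); print(o["opening"],o["tool_pos"],o["contact_force"])
E
```

```text
0.05831810565868695 [0.52427386 0.13857991 0.02215017] [-1.93992449  0.38675407  5.71610793]
```

View pics/w2.png

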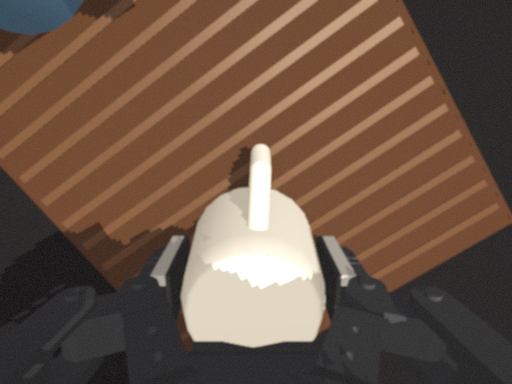

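```bash
cat >> h.py <<'E'
BALL={"a":np.array([.5888,-.3077,.170]),"b":np.array([.579,-.2031,.17]),"c":np.array([.570,-.0984,.170])}
def axis(deg,xa=5.1): return -np.sin(np.radians(deg))*az(xa)+np.cos(np.radians(deg))*np.array([0,0,1.])
def tcp(ball,s,deg): return ball+s*axis(deg)   # s: TCP along cup axis from ball; contact at s=-(18+d)
E
python3 - <<'E'
from h import *
show([.5243,.1386,.2722],down(-29))
show([.54,-.05,.28],tilt(-84.9,15))
show(tcp(BALL["a"],.07,30),tilt(-84.9,30)); print(tcp(BALL["a"],.07,30))
E
```

```text
t 3.27 shift [  0.05   0.07 -25.  ] turn [ 0.2 -0.1  0.5] F [-1.9  0.4  5.7] open 0.0583
t 3.27 shift [-15.78  10.45 -25.78] turn [-7.3 13.6 56.1] F [-1.9  0.4  5.7] open 0.0583
t 3.27 shift [-38.04  24.11 -20.85] turn [-14.7  27.4  55.1] F [-1.9  0.4  5.7] open 0.0583
[ 0.55393856 -0.3108113   0.23062178]
```

Emit:
play_rows(
  motion=[
    [[1,0,0,-2,0,0,0],[1,0,0,-6,0,0,0],[1,0,0,-11,0,0,0],[1,0,0,-16,0,0,0],[1,-1,0.6,-21,0,0,0],[1,-5,3,-25,-1,3,6],[1,-9,6,-26,-3,6,12],[1,-13,8.5,-26,-5,9,18],[1,-17,11,-26,-7,12,24],[1,-21,13.5,-26,-9,15,30],[1,-25,16,-26,-10,18,36],[1,-29,18.5,-26,-12,21,42],[1,-32.5,20.5,-26,-13,24,48],[1,-35.5,22.5,-25,-14.7,27.4,55],[1,-37.5,23.8,-23,-14.7,27.4,55],[1,-38,24.1,-21,-14.7,27.4,55],[1,-38,24.1,-20.8,-14.7,27.4,55],[1,-38,24.1,-20.8,-14.7,27.4,55]],
  ],
)

```text
t: 5.52
tool_pos: [0.5543, -0.3094, 0.2304]
tool_rot: [-3.009, -0.138, -0.808]
contact_force: [0.4, -0.1, -1.1]
opening: 0.0583
```

```bash
cat > shot.py <<'E'
import sys
from h import *
from station import ctrl
k=sys.argv[1]
for n,(x,y,w,h,f) in {"top":(290,110,160,120,4),"scene":(120,210,160,165,3.5),"wrist":(0,0,512,384,1)}.items():
    im=ctrl.get_image(n)["color"][:,:,::-1]; cv2.imwrite(f"pics/{n}{k}.png",cv2.resize(im[y:y+h,x:x+w],None,fx=f,fy=f,interpolation=cv2.INTER_CUBIC))
E
python3 shot.py 3; python3 - <<'E'
from h import *
from station import ctrl
o=ctrl.get_obs(); print(o["opening"],o["tool_pos"],o["contact_force"],o["q"])
show(tcp(BALL["a"],.07,30),tilt(-84.9,30))
w=ctrl.get_image("wrist"); print("ball in wrist",proj(w,BALL["a"]))
E
```

```text
0.058757070116099576 [ 0.55468623 -0.30996204  0.23165125] [-0.34014341 -0.5955666  -1.09235174] [-0.80210916 -0.1620566   1.8823255   0.44978755  1.11359997  0.53871884]
t 5.67 shift [-0.12  0.08  0.05] turn [ 0.  -0.1  0.2] F [-0.3 -0.6 -1.1] open 0.0588
ball in wrist [254.32326688 205.69308035]
```

View pics/wrist3.png

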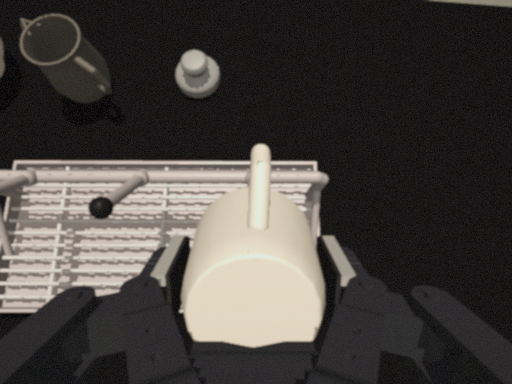

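View pics/scene3.png

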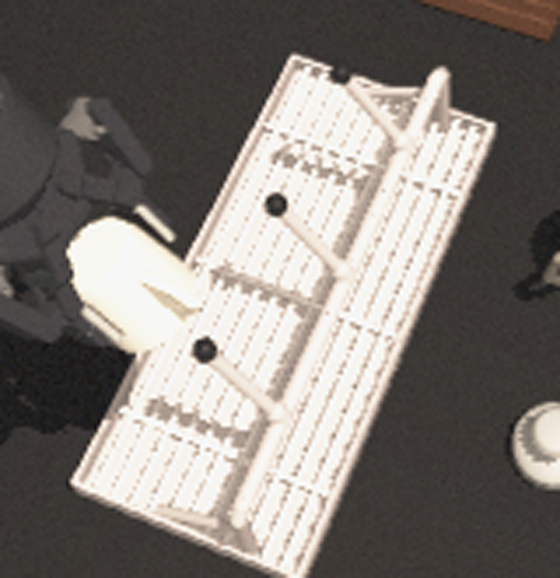

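View pics/top3.png

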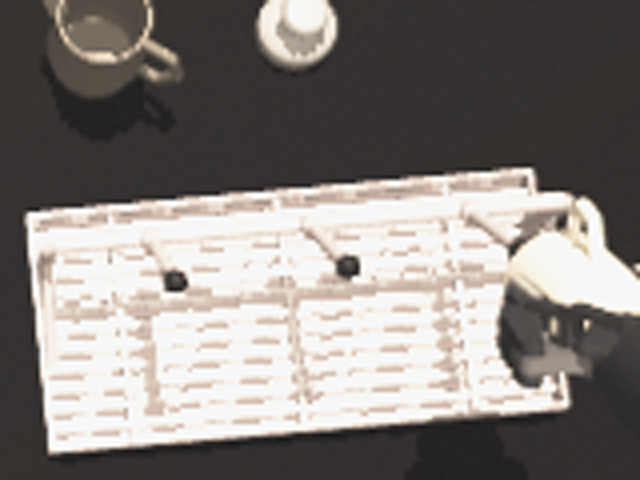

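```bash
python3 - <<'E'
from h import *
from station import ctrl
o=ctrl.get_obs(); Rm=R.from_rotvec(o["tool_rot"]).as_matrix(); z=Rm[:,2]; m=o["tool_pos"]-.015*z
w=ctrl.get_image("wrist"); s=ctrl.get_image("scene"); t=ctrl.get_image("top")
print("ballb in wrist",proj(w,BALL["b"]), "c",proj(w,BALL["c"]))
f=lambda p:((proj(s,p)-[120,210])*3.5).round(0)
print("mouth",f(m+.031*z),"foot",f(m-.031*z),"balls",[f(BALL[k]) for k in "abc"])
g=lambda p:((proj(t,p)-[290,110])*4).round(0)
print("top mouth",g(m+.031*z),"foot",g(m-.031*z),"balls",[g(BALL[k]) for k in "abc"])
cv2.imwrite("pics/s3c.png",cv2.resize(s["color"][260:325,130:210,::-1],None,fx=8,fy=8,interpolation=cv2.INTER_CUBIC))
f=lambda p:((proj(s,p)-[130,260])*8).round(0)
print("mouth",f(m+.031*z),"foot",f(m-.031*z))
x,y=Rm[:,0],Rm[:,1]
print("rim +-y",f(m+.031*z+.031*y),f(m+.031*z-.031*y),"+-x",f(m+.031*z+.031*x),f(m+.031*z-.031*x))
E
```

```text
ballb in wrist [101.75897248 205.90310687] c [-50.79637454 205.1061202 ]
mouth [154. 304.] foot [ 92. 250.] balls [array([203., 349.]), array([274., 203.]), array([340.,  72.])]
top mouth [559. 273.] foot [608. 310.] balls [array([522., 246.]), array([349., 262.]), array([176., 277.])]
mouth [272. 295.] foot [130. 171.]
rim +-y [217. 402.] [326. 192.] +-x [356. 308.] [191. 282.]
```

View pics/s3c.png

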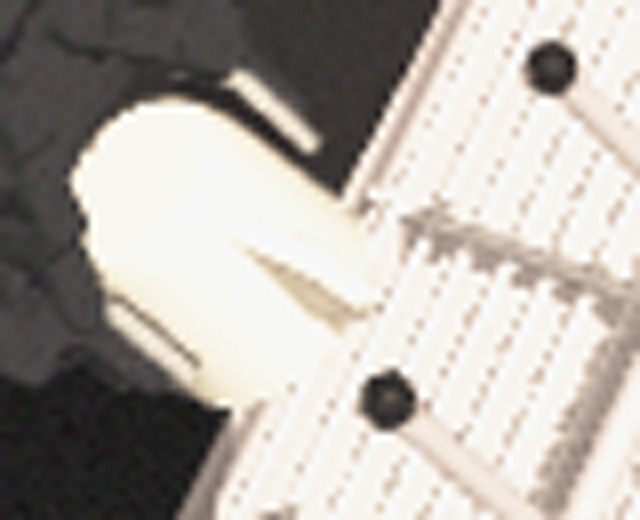

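Emit:
play_rows(
  motion=[
    [[1,-0.1,0.1,2,0,0,0],[1,-0.1,0.1,4,0,0,0],[1,-0.1,0.1,6,0,0,0],[1,-0.1,0.1,7.5,0,0,0],[1,-0.1,0.1,8.7,0,0,0],[1,-0.1,0.1,9.4,0,0,0],[1,-0.1,0.1,9.4,0,0,0]],
  ],
)

```text
t: 6.75
tool_pos: [0.6006, -0.3071, 0.1487]
tool_rot: [-3.009, -0.137, -0.809]
contact_force: [-0.9, -0.4, -2.5]
opening: 0.0583
```

```bash
python3 shot.py 4; python3 - <<'E'
from h import *
from station import ctrl
show(tcp(BALL["a"],-.033,30),tilt(-84.9,30))
E
```

```text
t 6.9 shift [-0.03 -0.1   0.97] turn [ 0.1 -0.2  0.1] F [-1.1  0.8 -2. ] open 0.0587
```

View pics/scene4.png

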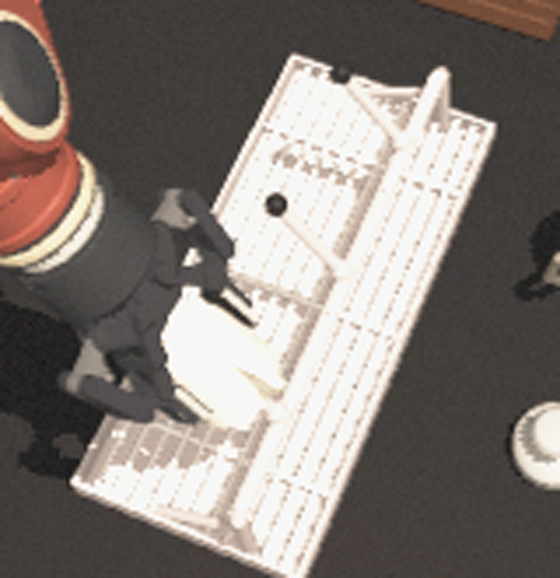

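```bash
python3 - <<'E'
from h import *
from station import ctrl
for d in (22,14): show(tcp(BALL["a"],-.026,d),tilt(-84.9,d))
E
```

```text
t 6.9 shift [-0.39 -0.1   0.25] turn [ 0.1 -8.2  0.1] F [-1.1  0.8 -2. ] open 0.0587
t 6.9 shift [-0.75 -0.1   0.17] turn [  0.1 -16.2   0.1] F [-1.1  0.8 -2. ] open 0.0587
```

Emit:
play_rows(
  motion=[
    [[1,-0.2,-0.1,0.2,0,-4,0],[1,-0.4,-0.1,0.25,0,-8,0],[1,-0.55,-0.1,0.2,0,-12,0],[1,-0.75,-0.1,0.2,0,-16,0],[1,-0.75,-0.1,0.2,0,-16,0]],
  ],
)

```text
t: 7.52
tool_pos: [0.5964, -0.3073, 0.1459]
tool_rot: [-3.106, -0.142, -0.39]
contact_force: [-0.6, 0.1, -2.5]
opening: 0.0586
```

```bash
python3 - <<'E'
from h import *
from station import ctrl
show(tcp(BALL["a"],-.033,14),tilt(-84.9,14))
E
```

```text
t 7.53 shift [-0.15 -0.03  0.77] turn [ 0.2 -0.3  0.2] F [-0.6  0.1 -2.5] open 0.0586
```

Now lower in small steps and watch the force.

Emit:
play_rows(
  motion=[
    [[1,-0.1,0,0.2,0,0,0],[1,-0.1,0,0.4,0,0,0],[1,-0.1,0,0.5,0,0,0],[1,-0.1,0,0.5,0,0,0]],
  ],
)

```text
t: 8.02
tool_pos: [0.5963, -0.3073, 0.1404]
tool_rot: [-3.106, -0.142, -0.39]
contact_force: [-0.2, -0.7, -2.6]
opening: 0.0584
```

Emit:
play_rows(
  motion=[
    [[1,0,0,0.1,0,0,0],[1,0,0,0.2,0,0,0],[1,0,0,0.2,0,0,0]],
  ],
)

```text
t: 8.4
tool_pos: [0.5969, -0.3073, 0.1389]
tool_rot: [-3.106, -0.142, -0.39]
contact_force: [-1.4, 0.1, 0.4]
opening: 0.0584
```

Emit:
play_rows(
  motion=[
    [[1,0,0,0.05,0,0,0],[1,0,0,0.1,0,0,0],[1,0,0,0.1,0,0,0]],
  ],
)

```text
t: 8.78
tool_pos: [0.5973, -0.3074, 0.1387]
tool_rot: [-3.106, -0.142, -0.39]
contact_force: [-4.2, 2.0, 5.2]
opening: 0.0582
```

Emit:
play_rows(
  motion=[
    [[-0.3,0,0,-0.05,0,0,0],[-0.4,0,0,-0.05,0,0,0],[-0.45,0,0,-0.05,0,0,0],[-0.5,0,0,-0.05,0,0,0],[-0.6,0,0,-0.05,0,0,0],[-0.8,0,0,-0.05,0,0,0],[-1,0,0,-0.05,0,0,0],[-1,0,0,-0.05,0,0,0]],
  ],
)

```text
t: 9.78
tool_pos: [0.5972, -0.3074, 0.1392]
tool_rot: [-3.106, -0.142, -0.391]
contact_force: [0.3, 0.0, 0.3]
opening: 0.0852
```

```bash
python3 shot.py 5; python3 - <<'E'
from h import *
from station import ctrl
show(tcp(BALL["a"],-.033,14),tilt(-84.9,14))
E
```

```text
t 9.93 shift [-0.07 -0.05  0.11] turn [ 0.2 -0.3  0.2] F [0.3 1.3 0.1] open 0.0852
```

View pics/wrist5.png

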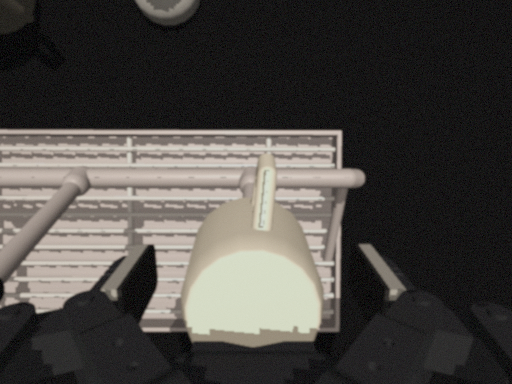

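View pics/scene5.png

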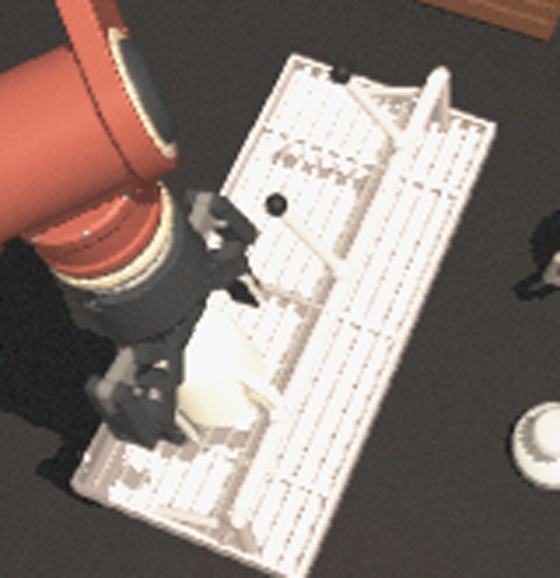

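Emit:
play_rows(
  motion=[
    [[-1,0,0,-1,0,0,0],[-1,0,0,-3,0,0,0],[-1,0,0,-6,0,0,0],[-1,0,0,-9,0,0,0],[-1,0,0,-12,0,0,0],[-1,0,0,-14,0,0,0],[-1,0,0,-14,0,0,0]],
  ],
)

```text
t: 10.8
tool_pos: [0.5632, -0.3108, 0.2782]
tool_rot: [-3.109, -0.143, -0.397]
contact_force: [-0.8, 0.9, -0.1]
opening: 0.0855
```

```bash
python3 shot.py 6; python3 - <<'E'
from h import *
from station import ctrl
show([.5013,.2964,.17],down(42)); show([.5013,.2964,.17],down(-138)); print(ctrl.get_obs()["q"], ctrl.get_obs()["tool_pos"])
E
```

```text
t 10.95 shift [ -3.03 -60.93   9.74] turn [  15.8   -7.7 -126. ] F [ 0.4 -0.2 -0.9] open 0.0853
t 10.95 shift [ -3.03 -60.93   9.74] turn [ -6.5 -13.2  53. ] F [ 0.4 -0.2 -0.9] open 0.0853
[-0.6951831  -0.05757803  1.6675328   0.17728792  1.35626197  0.76154079] [ 0.56223987 -0.30961741  0.27325464]
```

View pics/scene6.png

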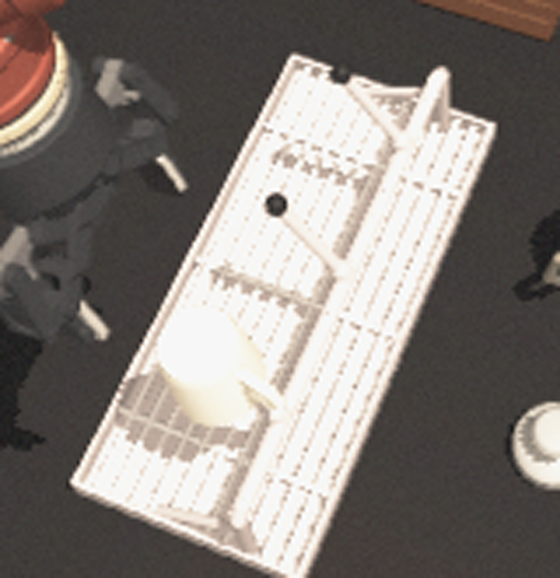

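View pics/top6.png

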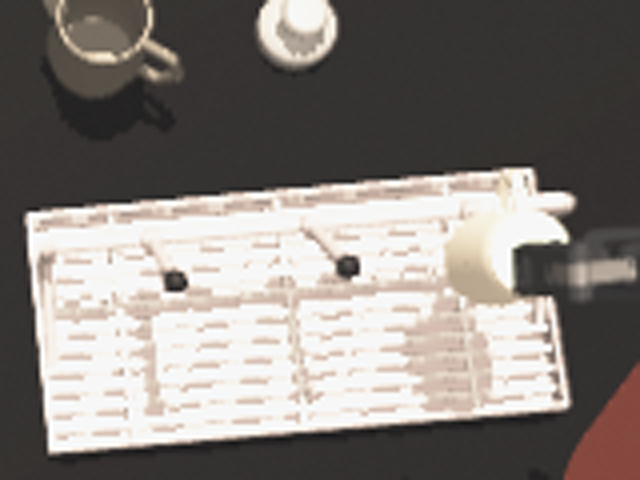

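Emit:
play_rows(
  motion=[
    [[-1,-0.3,-6,0,0,0,0],[-1,-0.6,-12,0.5,-1,-2,8],[-1,-0.9,-18,1,-2,-4,15],[-1,-1.2,-24,2,-3,-6,22],[-1,-1.5,-30,3,-4,-8,30],[-1,-1.8,-36,4,-5,-10,38],[-1,-2.2,-42,5,-6,-12,45],[-1,-2.5,-48,6.5,-6.5,-13,53],[-1,-2.8,-54,8,-6.5,-13,53],[-1,-3,-59,9,-6.5,-13,53],[-1,-3,-61,9.7,-6.5,-13,53],[-1,-3,-61,9.7,-6.5,-13,53],[-1,-3,-61,9.7,-6.5,-13,53]],
  ],
)

```text
t: 12.58
tool_pos: [0.5018, 0.296, 0.1703]
tool_rot: [2.868, -1.28, 0.006]
contact_force: [-0.2, -0.2, -0.1]
opening: 0.0855
```

```bash
python3 - <<'E'
from h import *
from station import ctrl
w=ctrl.get_image("wrist"); im=w["color"][:,:,::-1]; cv2.imwrite("pics/w7.png",im); cv2.imwrite("pics/w7c.png",cv2.resize(im[60:260,150:360],None,fx=3,fy=3,interpolation=cv2.INTER_CUBIC))
show([.5013,.2964,.022],down(-138)); print(ctrl.get_obs()["q"].round(2))
print(proj(w,[.5013,.2964,.068]))
E
```

```text
t 12.62 shift [-0.15  0.04 14.87] turn [-0.1 -0.2 -0.1] F [-0.2 -0.4 -0.6] open 0.0855
[ 0.41 -0.    1.77 -0.    1.37  2.82]
[254.00812825 191.47379558]
```

View pics/w7.png

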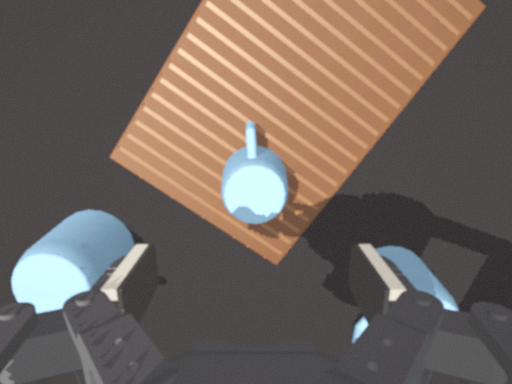

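View pics/w7c.png

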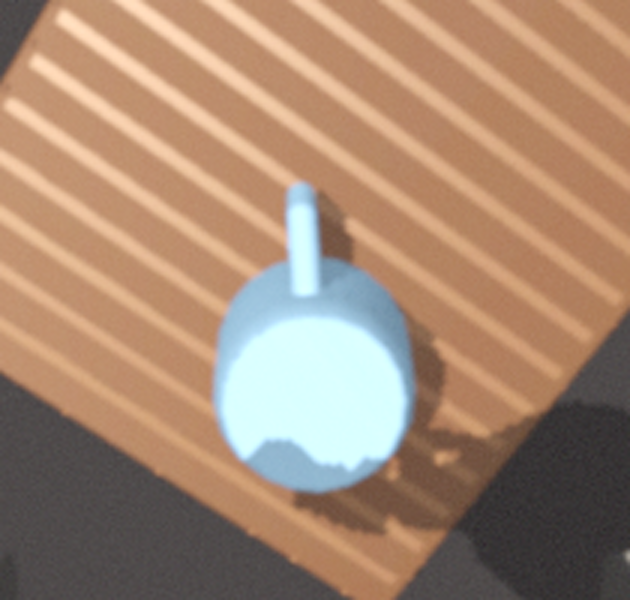

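```bash
python3 - <<'E'
from h import *
from station import ctrl
w=ctrl.get_image("wrist"); t=ctrl.get_image("top")
p=plane(w,(255.3,194.7),.068); print(p, plane(t,(186,283),.08),plane(t,(202,283),.04),plane(t,(163,285),.04), plane(t,(122,187),.08))
m=(p+np.array([.5013,.2964,.068]))/2; m[2]=.022; show(m,down(-135))
E
```

```text
[0.49898216 0.29769661 0.068     ] [0.31370831 0.27720922 0.08      ] [0.31111062 0.24302312 0.04      ] [0.3050096  0.34896662 0.04      ] [0.56715177 0.46268236 0.08      ]
t 12.72 shift [-0.27  0.11 14.9 ] turn [-0.1 -0.2 -3.2] F [-0.9  0.2  0.2] open 0.0851
```

Emit:
play_rows(
  motion=[
    [[-1,-0.2,0.1,3.5,0,0,-3],[-1,-0.2,0.1,7,0,0,-3],[-1,-0.2,0.1,10.5,0,0,-3],[-1,-0.2,0.1,13,0,0,-3],[-1,-0.2,0.1,14.9,0,0,-3],[-1,-0.2,0.1,14.9,0,0,-3],[0,-0.2,0.1,14.9,0,0,-3],[1,-0.2,0.1,14.9,0,0,-3],[1,-0.2,0.1,14.9,0,0,-3],[1,-0.2,0.1,14.9,0,0,-3],[1,-0.2,0.1,14.9,0,0,-3]],
  ],
)

```text
t: 14.1
tool_pos: [0.5022, 0.2971, 0.0244]
tool_rot: [-2.898, 1.205, -0.012]
contact_force: [-0.8, -2.0, 5.4]
opening: 0.0582
```

```bash
python3 - <<'E'
from h import *
from station import ctrl
w=ctrl.get_image("wrist"); cv2.imwrite("pics/w8.png",w["color"][:,:,::-1])
o=ctrl.get_obs(); print(o["tool_pos"])
b=BALL["c"]
show(o["tool_pos"]+[0,0,.25],down(-135))
show([.52,.10,.29],tilt(-110,15))
show(tcp(b,.07,30),tilt(-84.9,30))
E
```

```text
[0.50222013 0.29713657 0.02441295]
t 14.15 shift [  0.15  -0.13 -25.  ] turn [-0.3 -0.3 -0.1] F [-1.2 -0.7  6.3] open 0.0581
t 14.15 shift [ 15.38  12.51 -26.53] turn [  5.9  12.3 -25.4] F [-1.2 -0.7  6.3] open 0.0581
t 14.15 shift [ 30.7   25.68 -20.58] turn [ 13.   27.6 -49.1] F [-1.2 -0.7  6.3] open 0.0581
```

View pics/w8.png

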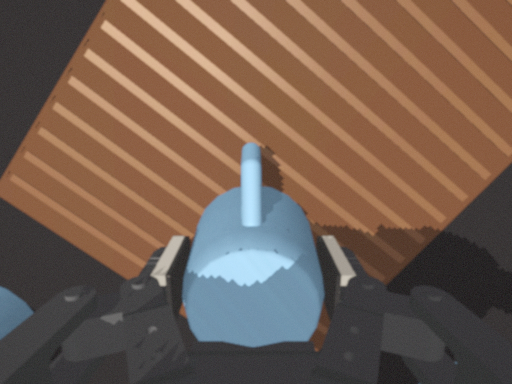

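Emit:
play_rows(
  motion=[
    [[1,0,0,-2,0,0,0],[1,0,0,-6,0,0,0],[1,0,0,-11,0,0,0],[1,0,0,-16,0,0,0],[1,1,0.8,-21,0,0,0],[1,4,3.3,-25,1,3,-5],[1,8,6.5,-26,3,6,-10],[1,12,10,-26,5,9,-16],[1,16,13.3,-26,6,12,-22],[1,20,16.7,-26,8,15,-28],[1,24,20,-26,10,20,-36],[1,27,22.6,-25,12,24,-43],[1,29.5,24.7,-23,13,27.6,-49],[1,30.7,25.7,-20.6,13,27.6,-49],[1,30.7,25.7,-20.6,13,27.6,-49],[1,30.7,25.7,-20.6,13,27.6,-49]],
  ],
)

```text
t: 16.15
tool_pos: [0.5353, -0.1013, 0.2326]
tool_rot: [-3.009, -0.133, -0.809]
contact_force: [0.3, 0.3, -1.2]
opening: 0.0579
```

```bash
python3 shot.py 9; python3 - <<'E'
from h import *
from station import ctrl
show(tcp(BALL["c"],.07,30),tilt(-84.9,30))
E
```

```text
t 16.3 shift [-0.16  0.05  0.17] turn [ 0.1 -0.1  0. ] F [-0.   0.1 -1.2] open 0.0582
```

View pics/scene9.png

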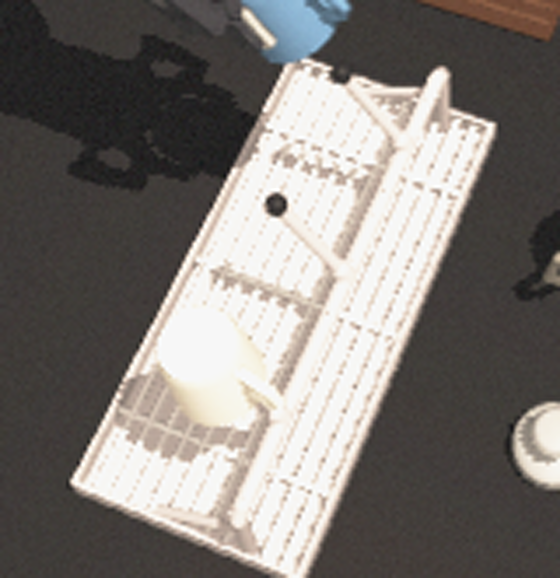

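View pics/wrist9.png

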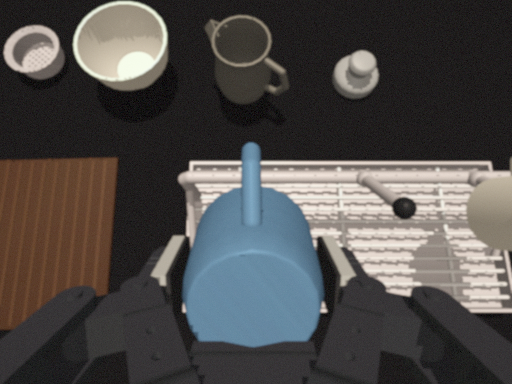

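View pics/top9.png

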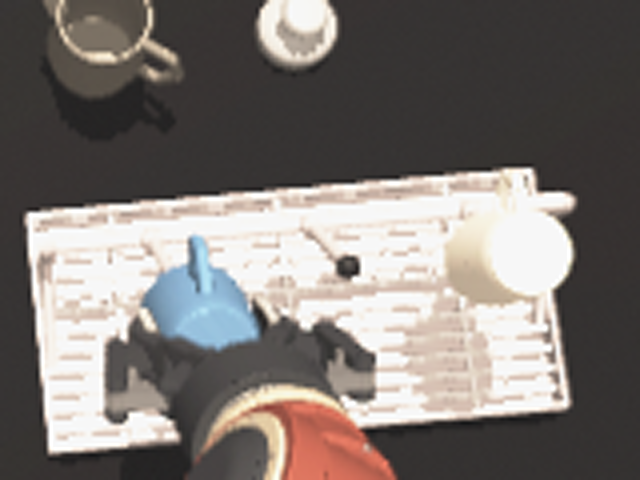

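Emit:
play_rows(
  motion=[
    [[1,-0.1,0.1,2,0,0,0],[1,-0.15,0.1,4,0,0,0],[1,-0.15,0.1,6,0,0,0],[1,-0.15,0.1,7.5,0,0,0],[1,-0.15,0.1,8.7,0,0,0],[1,-0.15,0.1,9.3,0,0,0],[1,-0.15,0.1,9.3,0,0,0]],
  ],
)

```text
t: 17.18
tool_pos: [0.581, -0.098, 0.1515]
tool_rot: [-3.009, -0.135, -0.81]
contact_force: [0.4, 0.3, -1.2]
opening: 0.0579
```

```bash
python3 shot.py 10; python3 - <<'E'
from h import *
for d in (22,14): show(tcp(BALL["c"],-.024,d),tilt(-84.9,d))
E
```

```text
t 17.32 shift [-0.43 -0.09  0.29] turn [ 0.1 -8.2  0. ] F [ 0.2 -0.4 -1.7] open 0.0581
t 17.32 shift [-0.75 -0.09  0.22] turn [  0.1 -16.2   0. ] F [ 0.2 -0.4 -1.7] open 0.0581
```

View pics/scene10.png

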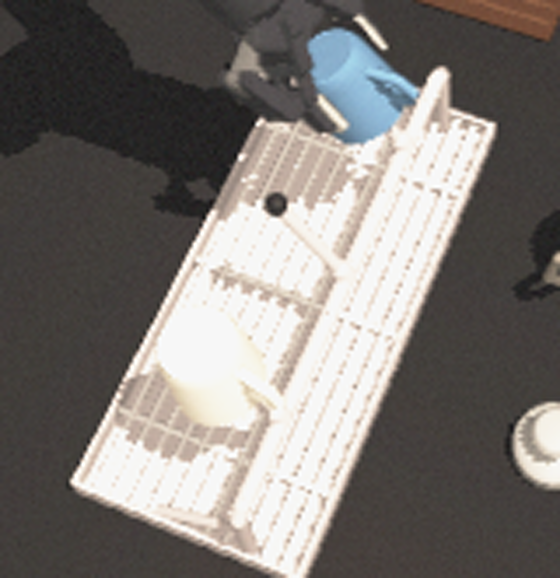

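The blue cup covers peg c, and its ball no longer shows (it was at about (340,72)). Next I tilt the cup and lower it.

Emit:
play_rows(
  motion=[
    [[1,-0.2,-0.1,0.2,0,-4,0],[1,-0.4,-0.1,0.25,0,-8,0],[1,-0.55,-0.1,0.2,0,-12,0],[1,-0.75,-0.1,0.2,0,-16,0],[1,-0.75,-0.1,0.2,0,-16,0]],
  ],
)

```text
t: 17.95
tool_pos: [0.5769, -0.098, 0.1481]
tool_rot: [-3.105, -0.139, -0.391]
contact_force: [0.4, 0.1, -1.8]
opening: 0.0586
```

Emit:
play_rows(
  motion=[
    [[1,-0.1,0,0.2,0,0,0],[1,-0.1,0,0.4,0,0,0],[1,-0.1,0,0.5,0,0,0],[1,-0.1,0,0.5,0,0,0]],
  ],
)

```text
t: 18.45
tool_pos: [0.5769, -0.0979, 0.1427]
tool_rot: [-3.105, -0.139, -0.39]
contact_force: [-0.4, -0.8, -0.3]
opening: 0.058
```

Emit:
play_rows(
  motion=[
    [[1,0,0,0.1,0,0,0],[1,0,0,0.2,0,0,0],[1,0,0,0.2,0,0,0]],
  ],
)

```text
t: 18.82
tool_pos: [0.5775, -0.0979, 0.141]
tool_rot: [-3.105, -0.139, -0.391]
contact_force: [-0.7, 0.0, -0.5]
opening: 0.0581
```

Emit:
play_rows(
  motion=[
    [[1,0,0,0.05,0,0,0],[1,0,0,0.1,0,0,0],[1,0,0,0.1,0,0,0]],
  ],
)

```text
t: 19.2
tool_pos: [0.5779, -0.0979, 0.1408]
tool_rot: [-3.105, -0.139, -0.391]
contact_force: [-4.4, 0.9, 4.2]
opening: 0.0582
```

Contact came where I expected it, about 0.14 m. Releasing.

Emit:
play_rows(
  motion=[
    [[-0.3,0,0,-0.05,0,0,0],[-0.4,0,0,-0.05,0,0,0],[-0.45,0,0,-0.05,0,0,0],[-0.5,0,0,-0.05,0,0,0],[-0.6,0,0,-0.05,0,0,0],[-0.8,0,0,-0.05,0,0,0],[-1,0,0,-0.05,0,0,0],[-1,0,0,-0.05,0,0,0]],
  ],
)

```text
t: 20.2
tool_pos: [0.5778, -0.0979, 0.1413]
tool_rot: [-3.105, -0.139, -0.391]
contact_force: [0.9, 0.2, 0.5]
opening: 0.0856
```

```bash
python3 shot.py 11
```

```text
(no output)
```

View pics/wrist11.png

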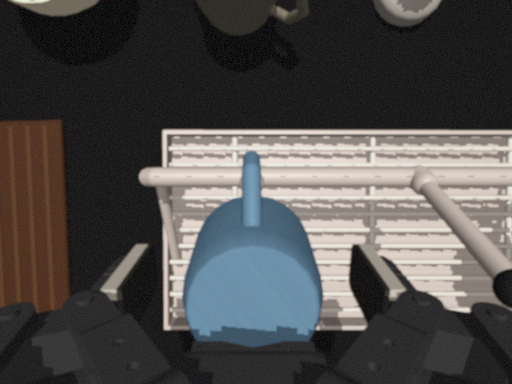

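The cup is centred at about (255,285) and both fingers are clear of it. Retreating along the tool axis and then sideways to clear the cameras.

Emit:
play_rows(
  motion=[
    [[-1,0,0,-1,0,0,0],[-1,0,0,-3,0,0,0],[-1,0,0,-6,0,0,0],[-1,0,0,-9,0,0,0],[-1,0,0,-12,0,0,0],[-1,0,0,-15,0,0,0],[-1,0,-5,-16,0,0,0],[-1,0,-10,-16,0,0,0],[-1,0,-15,-16,0,0,0],[-1,0,-20,-16,0,0,0],[-1,0,-25,-16,0,0,0],[-1,0,-25,-16,0,0,0],[-1,0,-25,-16,0,0,0],[-1,0,-25,-16,0,0,0],[-1,0,-25,-16,0,0,0]],
  ],
)

```text
t: 22.22
tool_pos: [0.5161, 0.1467, 0.2957]
tool_rot: [-3.106, -0.136, -0.391]
contact_force: [-0.5, -1.1, 0.3]
opening: 0.0854
```

```bash
python3 shot.py 12; python3 - <<'E'
from station import ctrl
import cv2
for n in("scene","top"): cv2.imwrite(f"pics/{n}_full12.png",ctrl.get_image(n)["color"][:,:,::-1])
a=cv2.imread("pics/scene9.png")
E
```

```text
(no output)
```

View pics/scene12.png

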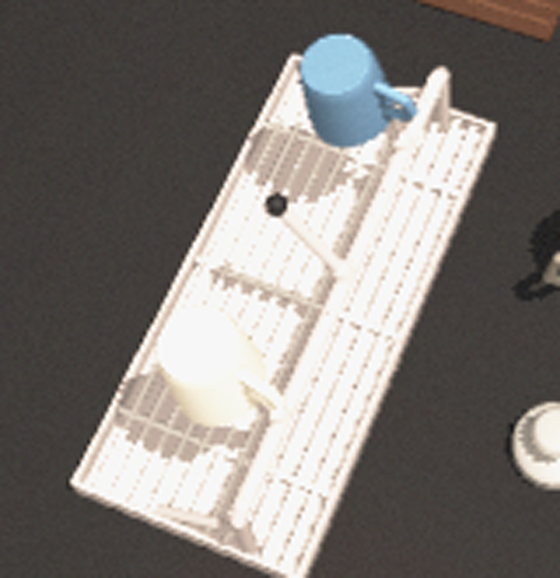

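View pics/top12.png

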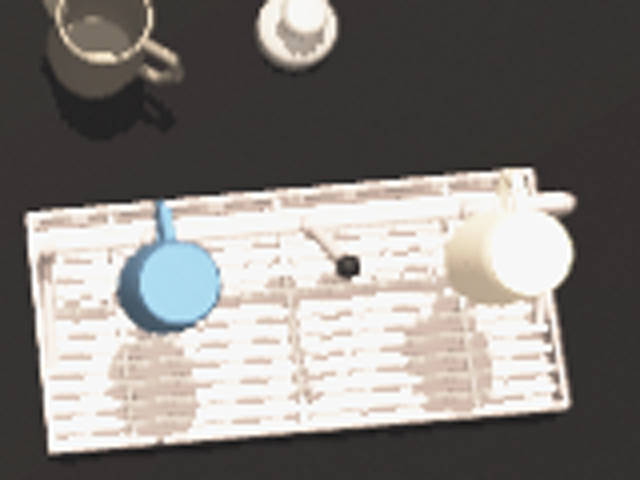

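View pics/scene_full12.png

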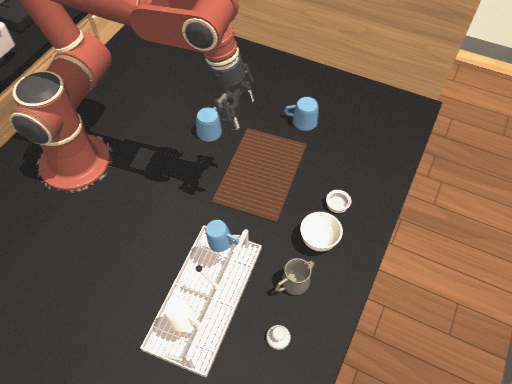

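Emit:
play_rows(
  motion=[
    [[-1,0,0,0,0,0,0],[-1,0,0,0,0,0,0],[-1,0,0,0,0,0,0],[-1,0,0,0,0,0,0],[-1,0,0,0,0,0,0],[-1,0,0,0,0,0,0],[-1,0,0,0,0,0,0],[-1,0,0,0,0,0,0]],
  ],
)

```text
t: 23.48
tool_pos: [0.516, 0.1475, 0.2957]
tool_rot: [-3.105, -0.138, -0.391]
contact_force: [0.2, -0.8, 1.1]
opening: 0.0856
```

```bash
python3 - <<'E'
from station import ctrl
from h import *
t=ctrl.get_image("top");s=ctrl.get_image("scene")
for n,im in(("scene",s),("top",t)):
    a=cv2.imread(f"pics/{n}_full12.png")[:,:,::-1].astype(int); d=np.abs(a-im["color"]).max(2)
    print(n,(d[220:375,140:270] if n=="scene" else d[140:230,290:440]).max())
u=lambda x,y:(290+x/4,110+y/4); v=lambda x,y:(120+x/3.5,210+y/3.5)
for n,a,b,k in(("blue",u(181,281),v(341,65),"c"),("white",u(532,252),v(201,343),"a")):
    x,e=tri([ray(t,a),ray(s,b)]); print(n,x.round(4),np.round(e,1),(x-BALL[k]).round(4))
E
```

```text
scene 11
top 3
blue [ 0.5683 -0.0983  0.1764] [2.8 2.8] [-0.0017  0.0001  0.0064]
white [ 0.5855 -0.3086  0.1771] [2.8 2.8] [-0.0033 -0.0009  0.0071]
```

```bash
python3 -c "
from station import ctrl
print(ctrl.finish_job())"
```

```text
the job is handed in; nothing more can be done
None
```

Both cups hang mouth-down on pegs of their own: white on the right-hand peg (a), blue on the left-hand peg (c). I handed the job in at about 23.6 s.

- **Placing:** I slid each cup on along the 30° peg, tilted it nearer upright and lowered it in 1–5 mm steps. I let go once the floor met the ball, at about 5 N and within about 1 mm of the calculated height.
- **Stillness:** pictures taken over 1 s apart showed no movement of the cups beyond image noise. The gripper was well clear.
- **Other things:** in the last pictures the bowl, creamer, basket, weight and the two larger blue cups stand where they were at the start. I compared these by eye only.
- **Check that disagreed:** measured from two camera views, the feet of the hanging cups sit 6–7 mm above the ball centres, where about 13 mm is expected. The same method read the cups' feet on the mat 9–10 mm too low and the pegs 4–5 mm too low. I took this as camera bias and trusted the contact height and force instead.

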